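Crosswise drying stack set on the scribed line

ROBOT

A 7-joint arm with a two-finger parallel gripper is mounted at the origin on a cart in front of the work surface, level with it; the furniture and walls round the work are solid. World frame = base frame: x ahead of the robot, y to its left, z up, the work surface at z = 0. Lengths are in m, angles in rad, forces in N, time in s.
With the tool pointing down it reaches from about 0.425 to 0.875 m from the base axis. Payload 4.7 kg.
Tool frame: the origin (TCP) lies at the very end of the fingers, on their centre line; the grasp point (between the pads) lies 19 mm behind it; z points along the fingers, y is the line along which they close (so a half turn about z gives the same grasp; the last joint's range is limited). The gripper opens to 87 mm and grips with 3 to 60 N. Pads are 19 mm wide; open, the fingers measure 117 mm over their backs; the gripper's body (75 mm by 190 mm) begins 51 mm behind the grasp point.
Start: joints at [1.24, 0.321, -0.07, 1.45, 0.023, 1.371, -0.057], TCP at [0.22, -0.612, 0.183] pointing down, gripper open.
Joint ranges: [-2.86, 2.86], [-0.3, 2.09], [-1.38, 1.24], [0.06, 2.45], [-1.56, 4.7], [0.09, 2.05], [-2.69, 2.69]. Speed limits (rad/s): [2.57, 2.57, 3.14, 3.14, 3.14, 3.14, 3.14].

INTERFACE

Orientations are given as a rotation vector (axis times angle).
In Python, from bench import ctrl gives the robot as it stands.
- The arm moves only by the shell command python3 -m jog 'ROWS' [FORCE]. ROWS is JSON, a list that holds one entry, the list of rows, each a list of 7 numbers: the shift along the tool's x, y, z in mm, then the turn, a rotation vector about the tool's x, y, z in degrees, then the finger opening in mm, from 0 to 87. A call has 1 to 10 rows; each row is the pose to reach, as a shift and turn from the pose commanded when the call began, along the tool's axes at that moment; what a row does not reach only later rows make up. A row lasts 1/10 s, in which the tool goes at most 50 mm and 8.59 degrees, less where a joint would pass 70% of its speed; a pose out of reach is approached as far as the arm can. A call with a gripper value outside its range is refused whole. The fingers move at their own pace and stop on an object; FORCE is the grip in N (left out, the last holds). Time passes only in rows, so rows that repeat a pose let the fingers close. It gives the time, the measured TCP pose, the force, the opening and the grip force at its end, in the units of the state.
- ctrl.get_state(): the state, without advancing time (a new reading comes with each control period).
- ctrl.get_image(name): name is "scene" or "top"; returns a dict with "image" (480x640x3 uint8, red, green, blue), "depth" (480x640 float32, m along the optical axis (not along the pixel's ray), 0 where there is no reading), "fov_y" (degrees; the focal length in pixels is half the picture's height over the tangent of half this angle, whatever the lens; pixels are square), "cx", "cy" (the principal point, pixels), "rvec" (rotation vector, rad) and "tvec" (3), from world to camera coordinates, as OpenCV has them. Camera axes: x right, y down, z forward; pixel columns grow to the right and rows downward; lengths in m; the calibration is good to about 2 mm. A picture is of the moment at which its call begins.
- ctrl.close_job(): hands the job in; it is judged then, once.
The state is a dict: "time": time; "joint_positions": joint angles; "qd": joint speeds; "joint_torque": joint torques, N m; "position": TCP position; "tool_rot": TCP orientation; "ft_force": force on the tool from outside, world axes, zero at the start; "torque": the same for the moment, N m; "grip_width": opening from 0.0 (shut) to 1.0 (fully open); "grip_force": force on a finger pad.
Only numpy, scipy, OpenCV 4.12 (cv2) and the standard library are available. Lean on these libraries where they do the work, as an engineer would, in place of code of your own. Each camera call takes 0.05 s, during which the arm holds its last target. There are 200 camera calls.

TASK

The washed buffer blocks are to dry as a crosswise stack on the wooden slab: lay the two loose blocks across the two that already lie on the slab, side by side with a finger's width of gap between them. Push the slab along the metal board until its long edge on the line's side lies all along the scribed line, and not beyond it. Leave the white bottle, the nail polish and the two pots where they stand.

Things in the scene. Friction and masses are not known exactly. Their poses are not given: they have to be found in the camera images.
- board: fixed flat aluminium board on the table, 260 x 420 x 4 mm, bare metal with one dark scribed line across it. Origin on the board's underside below the middle of the line. Its x axis runs along the line, its y axis along the board toward the end where the slab starts; the board reaches from y = -60 to y = +360 mm. It has no fence and no stop
- line (a point): middle of the scribed line, on the board's top face (4 mm above the table); the line is 2 mm wide and 220 mm long, along this point's x axis; the slab starts on its +y side and is pushed toward -y
- slab: loose light wooden slab, 150 (its x) x 130 (its y) x 20 mm, about 0.3 kg, too wide to be gripped across; lies on the board and slides freely on it. Origin at the centre of its underside. Its long edge at its own y = -65 mm faces the line and has to lie on it
- edge_a (a point): one end (slab x = -75 mm) of the slab's long lower edge that faces the line, at the underside; axes as the slab
- edge_b (a point): the other end (slab x = +75 mm) of that same edge; axes as the slab
- lower_a_mid (a point): centre of one of the two buffer blocks that lie on the slab (26 x 93 x 25 mm, long along its y axis, z up): centre 12.5 mm above the slab's top, at about slab x = -30 mm, long side along the slab's y axis
- lower_b_mid (a point): the same for the other block on the slab, at about slab x = +30 mm
- loose_1_mid (a point): centre of the loose buffer block (26 x 93 x 25 mm, about 20 g, long along its y axis, z up) that lies on the board between the slab and the line, in the slab's way
- loose_2_mid (a point): centre of the other loose buffer block (same size), which lies on the table at the right of the board
- white_bottle: bystander: white plastic bottle, 50 mm across, 116 mm high, beside the board on the side away from the robot; origin at the centre of its underside
- dark_polish: bystander: nail polish bottle with a tall cap, 27 x 34 x 88 mm, beside the board on the robot's side; origin at the centre of its underside
- clear_pot: bystander: clear lidded pot, 63 mm across, 57 mm high, just past one end of the second loose block; origin at the centre of its underside
- squat_pot: bystander: squat closed round pot, 74 mm across, 50 mm high, on the table just past the board's end behind the slab; origin at the centre of its underside
Not all that is in view belongs to the job. Leave any orange look-alike of the part that bears loose_1_mid alone.

How it is judged:
At the end, for the whole second after the job is handed in: Slab flat on the board, both ends of its long edge within 4 mm of the line and on its length; lower blocks flat on the slab, 18-42 mm either side of its middle; loose blocks level across them, square to 0.2 rad, centres within 20 mm (x) and 42 mm (y) of the slab's middle, 31-75 mm apart; at rest (y of edge_a in the frame of line between -0.004 and 0.004 m and x of edge_a in the frame of line between -0.112 and 0.112 m and z of edge_a in the frame of line between -0.003 and 0.003 m and y of edge_b in the frame of line between -0.004 and 0.004 m and x of edge_b in the frame of line between -0.112 and 0.112 m and z of edge_b in the frame of line between -0.003 and 0.003 m and x of lower_a_mid in the frame of slab between -0.042 and -0.018 m and y of lower_a_mid in the frame of slab between -0.02 and 0.02 m and z of lower_a_mid in the frame of slab between 0.0295 and 0.0355 m and angle between the y axis of each of lower_a_mid, lower_b_mid and the y axis of slab, either way round below 0.2 rad and x of lower_b_mid in the frame of slab between 0.018 and 0.042 m and y of lower_b_mid in the frame of slab between -0.02 and 0.02 m and z of lower_b_mid in the frame of slab between 0.0295 and 0.0355 m and x of loose_1_mid in the frame of slab between -0.02 and 0.02 m and y of loose_1_mid in the frame of slab between -0.042 and 0.042 m and z of loose_1_mid in the frame of slab between 0.054 and 0.061 m and angle between the y axis of each of loose_1_mid, loose_2_mid and the x axis of slab, either way round below 0.2 rad and angle between each of loose_1_mid, loose_2_mid's own z axis and vertical below 0.08 rad and x of loose_2_mid in the frame of slab between -0.02 and 0.02 m and y of loose_2_mid in the frame of slab between -0.042 and 0.042 m and z of loose_2_mid in the frame of slab between 0.054 and 0.061 m and distance between loose_1_mid and loose_2_mid between 0.031 and 0.075 m and linear speed of slab below 0.01 m/s); the robot touches nothing.
It fails at once if the slab's edge is pushed more than 10 mm past the line (y of any of edge_a, edge_b in the frame of line below -0.01 m).
It fails at once if the white bottle is moved by more than 15 mm or tipped (distance of white_bottle from where it was at the start of the episode above 0.015 m or angle between white_bottle's own z axis and vertical above 0.3 rad).
It fails at once if the nail polish is moved by more than 15 mm or tipped (distance of dark_polish from where it was at the start of the episode above 0.015 m or angle between dark_polish's own z axis and vertical above 0.3 rad).
It fails at once if the clear pot is moved by more than 15 mm or tipped (distance of clear_pot from where it was at the start of the episode above 0.015 m or angle between clear_pot's own z axis and vertical above 0.3 rad).
It fails at once if the squat pot is moved by more than 15 mm or tipped (distance of squat_pot from where it was at the start of the episode above 0.015 m or angle between squat_pot's own z axis and vertical above 0.3 rad).
It also fails if it takes over 72 s, if anything falls off the work surface, if the arm or the gripper's body presses on something with over 40 N, if the wrist force passes 120 N, or if a joint passes its speed limit or range.

## Working session

There is one attempt and no reset: what is moved stays moved. The work goes in short steps, Python scripts to look and compute and a shell command to move; the robot and the scene stay as the last step left them, time stands still between calls to the robot, and variables do not carry over. Pictures are saved under pics/ and viewed, at most 10 in all, crops included, and the job is handed in when it is done.

```bash
ls; mkdir -p pics; cat > h.py <<'E'
import numpy as np, cv2, sys
sys.path.insert(0,'.')
from bench import ctrl
def grab(n):
    d=ctrl.get_image(n); d['R']=cv2.Rodrigues(np.array(d['rvec'],float))[0]; d['t']=np.array(d['tvec'],float).ravel()
    d['f']=240/np.tan(np.radians(d['fov_y'])/2); return d
def save(d,p): cv2.imwrite(p,cv2.cvtColor(d['image'],cv2.COLOR_RGB2BGR))
def ray(d,u,v,z):
    "pixel onto plane z"
    r=d['R'].T@np.array([(u-d['cx'])/d['f'],(v-d['cy'])/d['f'],1]); c=-d['R'].T@d['t']
    return c+r*(z-c[2])/r[2]
def cloud(d):
    v,u=np.mgrid[:480,:640]; Z=d['depth']
    P=np.stack([(u-d['cx'])/d['f']*Z,(v-d['cy'])/d['f']*Z,Z],-1)
    return (P-d['t'])@d['R']
E
python3 - <<'E'
from h import *
for n in('scene','top'):
    d=grab(n); save(d,f'pics/{n}0.png'); print(n,d['fov_y'],d['cx'],d['cy'],-d['R'].T@d['t'],d['R'][2], (d['depth']>0).mean())
s=ctrl.get_state(); print(s['position'],s['tool_rot'],s['time'])
E
```

```text
pics
scene 44.43890028418099 318.7688245627416 238.49949726206495 [-0.50914381  0.49830368  0.9941032 ] [ 0.70214256 -0.34296678 -0.62399488] 0.996015625
top 46.95841437998126 322.2192938957557 244.37703700157314 [ 0.45024828 -0.04853511  1.50730123] [ 0.08351447  0.02126688 -0.99627961] 0.9957486979166666
[ 0.2194743  -0.61124464  0.18196849] [-3.09338743e+00 -5.38725411e-01  6.40841209e-04] 0.1
```

View pics/scene0.png

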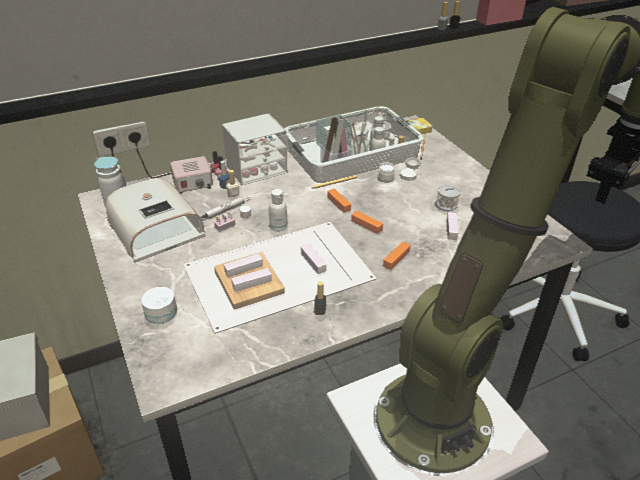

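View pics/top0.png

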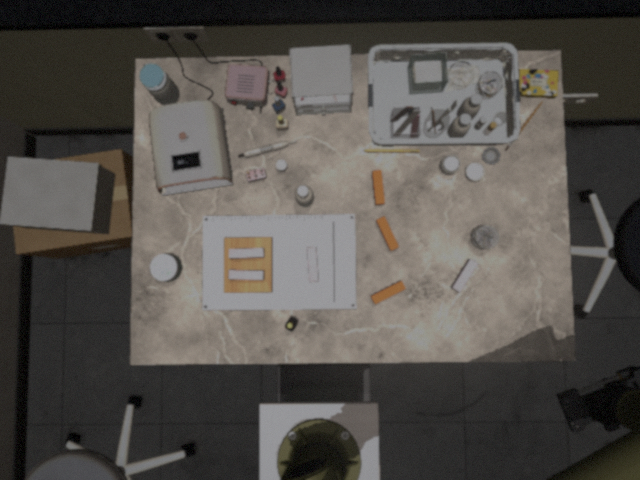

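The scene picture shows the slab with two blocks at about (250,280), loose_1 at (314,258), the line at about (335,255) and loose_2 at (452,224). In the top view the slab is at (248,264), loose_1 at (312,264), the line at col 334 and loose_2 at (464,275), with the clear pot at (482,236). Next I'll measure these.

```bash
cat >> h.py <<'E'
def rect(d,mask,z,box):
    "min area rect of largest blob of mask inside box (u0,v0,u1,v1) with pixel corners cast onto z"
    m=np.zeros((480,640),np.uint8); u0,v0,u1,v1=box; m[v0:v1,u0:u1]=mask[v0:v1,u0:u1]*255
    cs,_=cv2.findContours(m,cv2.RETR_EXTERNAL,cv2.CHAIN_APPROX_NONE); c=max(cs,key=cv2.contourArea)
    w=np.array([ray(d,*p,z)[:2] for p in c[:,0]],np.float32)*1000
    (x,y),(a,b),t=cv2.minAreaRect(w); 
    if a>b: a,b,t=b,a,t+90   # t+90 = dir of long side b
    return np.round([x,y,a,b,(t+90)%180],1)
E
python3 - <<'E'
from h import *
d=grab('top'); s=grab('scene')
for n,i,(u0,v0,u1,v1) in(('t',d,(195,205,365,345)),('t2',d,(435,215,505,305)),('s',s,(180,215,385,330))):
    c=cv2.resize(cv2.cvtColor(i['image'],cv2.COLOR_RGB2BGR)[v0:v1,u0:u1],None,fx=4 if n!='s' else 3.9,fy=4 if n!='s' else 3.9,interpolation=cv2.INTER_CUBIC)
    cv2.imwrite(f'pics/c_{n}.png',c)
im=d['image']; P=cloud(d)
for u,v in((248,264),(246,252),(246,276),(312,264),(290,230),(340,300),(464,275),(482,236),(165,268),(304,195),(291,323),(380,187)):
    print(u,v,im[v,u],P[v,u].round(3))
print('scene')
im=s['image']; P=cloud(s)
for u,v in((314,258),(320,240),(452,224),(447,195),(250,275),(278,205)): print(u,v,im[v,u],P[v,u].round(3))
E
```

```text
248 264 [151 123  87] [0.524 0.184 0.023]
246 252 [153 152 156] [0.555 0.186 0.046]
246 276 [151 149 152] [0.491 0.186 0.046]
312 264 [155 153 156] [0.522 0.011 0.025]
290 230 [153 152 157] [0.617 0.072 0.002]
340 300 [151 152 154] [ 0.425 -0.063  0.007]
464 275 [149 149 150] [ 0.488 -0.394  0.024]
482 236 [103  98  95] [ 0.589 -0.437  0.056]
165 268 [150 152 154] [0.515 0.4   0.051]
304 195 [132 130 131] [0.693 0.026 0.12 ]
291 323 [90 85 56] [0.369 0.064 0.089]
380 187 [149 102  61] [ 0.728 -0.175  0.027]
scene
314 258 [240 232 235] [0.511 0.013 0.029]
320 240 [191 188 181] [ 0.598 -0.046  0.004]
452 224 [237 226 231] [ 0.475 -0.384  0.032]
447 195 [206 207 204] [ 0.567 -0.429  0.057]
250 275 [240 231 236] [0.5   0.188 0.048]
278 205 [240 237 227] [0.691 0.034 0.084]
```

View pics/c_t.png

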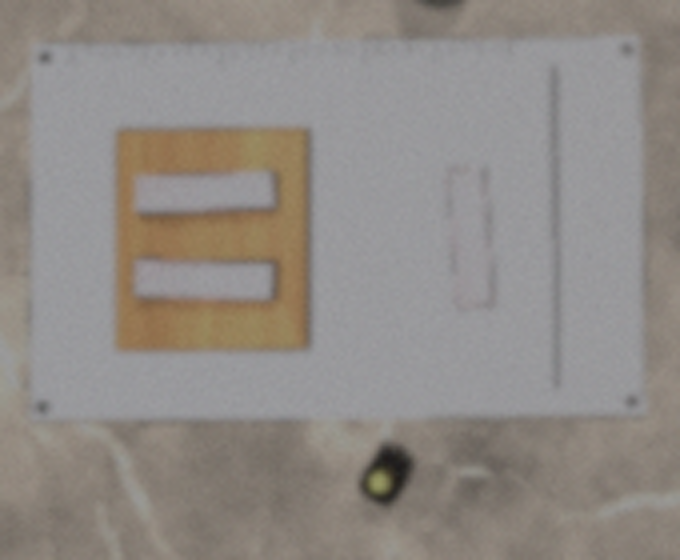

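View pics/c_s.png

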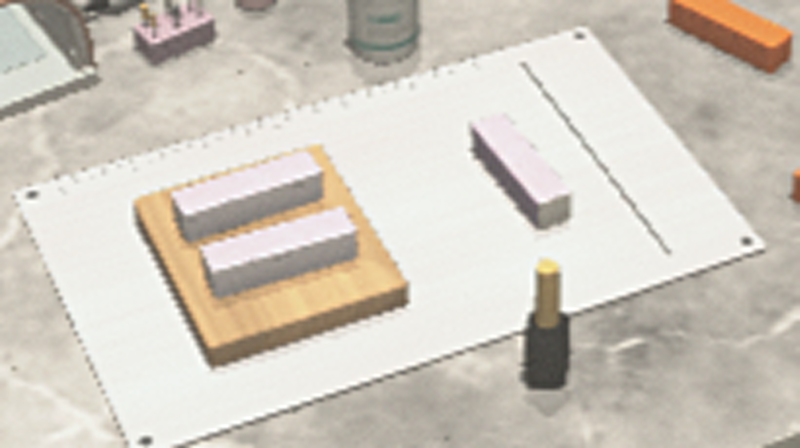

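The top crop shows the line from (555,67) to (558,386), slab edges at x 117–309 and y 128–350, and loose_1 corners near (449,166), (488,166), (494,306) and (459,307). The scene crop shows the same, with the loose_1 top face at (472,124), (504,116), (569,188) and (537,206).

```bash
python3 - <<'E'
from h import *
d=grab('top'); s=grab('scene')
T=lambda U,V,z:(ray(d,(U+.5)/4-.5+195,(V+.5)/4-.5+205,z)*1000)[:2].round(1)
S=lambda U,V,z:(ray(s,(U+.5)/3.9-.5+180,(V+.5)/3.9-.5+215,z)*1000)[:2].round(1)
print('line top',T(555,67,.004),T(558,386,.004)); print('line scene',S(523,64,.004),S(668,251,.004))
print('slab top',[T(*p,.024) for p in((117,128),(309,128),(309,350),(117,350))])
print('slab scn',[S(*p,.024) for p in((136,206),(319,148),(407,288),(211,352))])
for nm,f,c in(('top',T,((449,166),(488,166),(494,306),(459,307))),('scn',S,((472,124),(504,116),(569,188),(537,206)))):
    print('l1',nm,[f(*p,.029) for p in c],np.mean([f(*p,.029) for p in c],0))
im=d['image'].astype(int); hsv=cv2.cvtColor(d['image'],cv2.COLOR_RGB2HSV)
br=(im.sum(2)>405)&(hsv[...,1]<25)
print('l2',rect(d,br,.025,(445,250,485,300)))
wood=(hsv[...,1]>60); print('slab',rect(d,wood,.024,(215,225,285,300)))
for b in((225,243,270,262),(225,266,270,285)): print('lower',rect(d,hsv[...,1]<40,.049,b))
P=cloud(d); 
# heights above: loose1 by depth, loose2, pots
for nm,b,z0,z1 in(('l1',(290,235,330,295),.014,.04),('l2',(445,250,485,300),.012,.04),('clear',(465,215,500,255),.045,.07),('squat',(140,245,190,295),.04,.06),('white',(285,175,325,215),.1,.13),('polish',(270,305,310,345),.07,.1)):
    m=(P[...,2]>z0)&(P[...,2]<z1); u0,v0,u1,v1=b; q=P[v0:v1,u0:u1][m[v0:v1,u0:u1]]; print(nm,np.median(q,0).round(3),rect(d,m,np.median(q[:,2]),b))
hs=cv2.cvtColor(s['image'],cv2.COLOR_RGB2HSV); sm=(s['image'].min(2)>215)
print('l2 scene',rect(s,sm,.025,(435,205,470,245)))
E
```

```text
line top [639.1 -47.7] [421.7 -47. ]
line scene [640.4 -47.7] [425.3 -47.8]
slab top [array([599. , 249.3]), array([597.3, 119. ]), array([447.9, 119.5]), array([449.2, 248.7])]
slab scn [array([590. , 249.7]), array([593.6, 123.2]), array([445.8, 123.5]), array([445.3, 250.2])]
l1 top [array([570. ,  24.3]), array([569.6,  -1.9]), array([475.8,  -5. ]), array([475.4,  18.4])] [522.7    8.95]
l1 scn [array([567.4,  24.5]), array([565.9,   1.8]), array([481.7,  -4.9]), array([474.8,  21.2])] [522.45  10.65]
l2 [ 489.4 -396.   103.6  130.5  179.3]
slab [5.233e+02 1.849e+02 1.276e+02 1.479e+02 2.000e-01]
lower [553.4 185.2  23.9  90.7  89.3]
lower [495.1 185.2  23.8  90.5  89.3]
l1 [0.522 0.009 0.029] [521.8   9.6  25.6  92.9   3.5]
l2 [ 0.488 -0.396  0.025] [ 487.1 -395.3   27.6   93.9  147. ]
clear [ 0.587 -0.45   0.054] [ 587.4 -450.5   60.5   62.   133.9]
squat [0.517 0.404 0.05 ] [517.5 403.5  69.1  75.1  89.4]
white [0.704 0.029 0.115] [704.2  28.8  29.   29.3  44.1]
polish [0.364 0.067 0.088] [365.2  67.4  12.6  12.8  89.5]
l2 scene [ 487.6 -399.8   24.4   90.8  144.4]
```

View pics/c_t2.png

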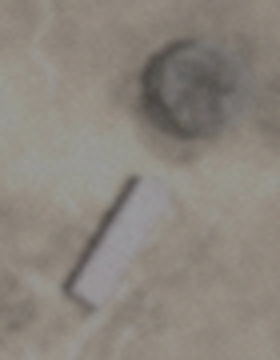

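Both views agree and the sizes match. World positions in mm:
- **Line:** y = -47.5.
- **Slab:** centre (523,184.5), square to the line.
- **loose_1:** (522,9.5), long axis at 3.5°.
- **loose_2:** (487.5,-396.5), long axis at about 146°.

I'll take loose_2 first.

```bash
cat >> h.py <<'E'
from scipy.spatial.transform import Rotation as Ro
def go(x,y,z,yaw):
    "world mm target, yaw deg of tool y axis (mod 180), tool straight down -> row numbers"
    s=ctrl.get_state(); R=Ro.from_rotvec(s['tool_rot']); best=None
    for k in(0,180):
        a=np.radians(yaw+k); ty=np.array([np.cos(a),np.sin(a),0]); tz=np.array([0,0,-1.]); G=Ro.from_matrix(np.stack([np.cross(ty,tz),ty,tz],1))
        r=(R.inv()*G).as_rotvec(degrees=True)
        if best is None or np.linalg.norm(r)<np.linalg.norm(best): best=r
    sh=R.inv().apply(np.array([x,y,z])-np.array(s['position'])*1000)
    print('shift',sh.round(1),'turn',best.round(1),'j7',round(s['joint_positions'][6],2),'t',s['time'])
E
python3 -c "
from h import *
go(487.5,-396.5,100,56.5)"
```

```text
shift [ 324.8 -111.8   82.7] turn [-0.   0.  53.3] j7 -0.06 t 0.3
```

```bash
python3 -m jog '[[[40,-14,0,0,0,8,60],[80,-28,10,0,0,16,60],[120,-42,20,0,0,24,60],[160,-56,30,0,0,32,60],[200,-70,40,0,0,38,60],[245,-84,50,0,0,44,60],[285,-98,66,0,0,50,60],[325,-112,83,0,0,53.3,60],[325,-112,83,0,0,53.3,60],[325,-112,83,0,0,53.3,60]]]'; python3 -c "
from h import *
go(487.5,-396.5,4,56.5)"
```

```text
time: 1.3
position: [0.4883, -0.395, 0.0992]
tool_rot: [-3.009, 0.901, 0.002]
ft_force: [0.0, -0.9, 1.1]
grip_width: 0.689
grip_force: 0.0
shift [ 0.3  1.7 95.2] turn [-0.   0.1  0.2] j7 -1.55 t 1.3
```

```bash
python3 -m jog '[[[0,1,30,0,0,0,60],[0,1,60,0,0,0,60],[0,1,80,0,0,0,60],[0,1,90,0,0,0,60],[0,1,95,0,0,0,60],[0,1,95,0,0,0,26],[0,1,95,0,0,0,15],[0,1,95,0,0,0,15],[0,1,95,0,0,0,15],[0,1,95,0,0,0,15]]]' 15;  python3 -m jog '[[[0,0,0,0,0,0,15],[0,0,0,0,0,0,15],[0,0,0,0,0,0,15],[0,0,-20,0,0,0,15],[0,0,-50,0,0,0,15],[0,0,-80,0,0,0,15],[0,0,-110,0,0,0,15],[0,0,-120,0,0,0,15],[0,0,-120,0,0,0,15]]]'; python3 -c "
from h import *
go(523.5,206,124,90)"
```

```text
time: 2.3
position: [0.4875, -0.3976, 0.0055]
tool_rot: [3.008, -0.906, 0.001]
ft_force: [0.1, 0.5, -0.1]
grip_width: 0.32
grip_force: 0.0
time: 3.2
position: [0.4881, -0.3981, 0.1267]
tool_rot: [3.007, -0.906, 0.005]
ft_force: [0.8, 0.6, -1.0]
grip_width: 0.171
grip_force: 0.0
shift [-304.4 -523.     1.4] turn [  0.1  -0.2 -33.5] j7 -1.55 t 3.2
```

```bash
python3 - <<'E'
from h import *
d=grab('top'); s=grab('scene')
a=cv2.resize(d['image'][200:320,420:540],None,fx=3.3,fy=3.3); b=cv2.resize(s['image'][180:300,400:520],None,fx=3.3,fy=3.3)
cv2.imwrite('pics/miss.png',cv2.cvtColor(np.hstack([a,b]),cv2.COLOR_RGB2BGR))
E
```

```text
(no output)
```

View pics/miss.png

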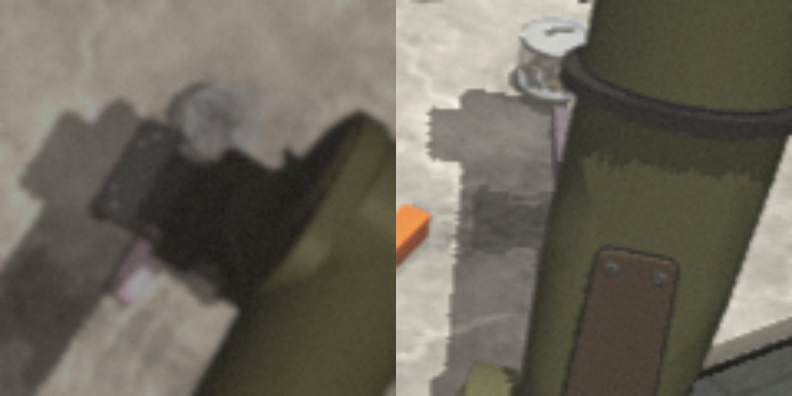

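The block's end shows past the gripper at crop (135,285), with pink also at (125,115). I can't tell if it is held, so I'll check with depth.

```bash
python3 - <<'E'
from h import *
print({k:np.round(v,3) for k,v in ctrl.get_state().items() if k in('grip_width','grip_force','ft_force')})
for n,pts in(('top',[(461,286),(459,283),(457,289),(457,237),(459,236),(455,240)]),('scene',[(450,219),(451,222),(449,225)])):
    d=grab(n);P=cloud(d)
    for u,v in pts: print(n,u,v,d['image'][v,u],P[v,u].round(3))
E
```

```text
{'ft_force': array([ 0.24 ,  0.186, -0.416]), 'grip_force': np.float64(0.0), 'grip_width': np.float64(0.17)}
top 461 286 [156 153 156] [ 0.459 -0.385  0.027]
top 459 283 [115 106 106] [ 0.467 -0.38   0.025]
top 457 289 [149 132 133] [ 0.451 -0.375  0.021]
top 457 237 [99 94 87] [ 0.592 -0.383  0.007]
top 459 236 [97 90 83] [ 0.595 -0.391 -0.006]
top 455 240 [97 90 82] [ 0.584 -0.379 -0.004]
scene 450 219 [144 130 134] [ 0.5   -0.397  0.028]
scene 451 222 [96 87 89] [ 0.07  -0.018  0.433]
scene 449 225 [136 122 125] [ 0.48  -0.379  0.027]
```

loose_2 is still on the table (depth reads z≈0.025), so the grip slipped. I'll retry lower and firmer, and check the grip before lifting.

```bash
python3 -m jog '[[[0,0,0,0,0,0,70],[0,0,0,0,0,0,70],[0,0,0,0,0,0,70],[0,0,20,0,0,0,70],[0,0,50,0,0,0,70],[0,0,80,0,0,0,70],[0,0,105,0,0,0,70],[0,0,118,0,0,0,70],[0,0,123.5,0,0,0,70],[0,0,124.5,0,0,0,70]]]' 40;  python3 -m jog '[[[0,0,0,0,0,0,10],[0,0,0,0,0,0,10],[0,0,0,0,0,0,10],[0,0,0,0,0,0,10],[0,0,0,0,0,0,10],[0,0,0,0,0,0,10],[0,0,0,0,0,0,10],[0,0,0,0,0,0,10],[0,0,0,0,0,0,10]]]'
```

```text
time: 4.4
position: [0.4873, -0.3975, 0.0005]
tool_rot: [3.008, -0.907, -0.0]
ft_force: [0.1, -1.1, 0.1]
grip_width: 0.792
grip_force: 0.0
time: 5.3
position: [0.4871, -0.3973, 0.0004]
tool_rot: [3.008, -0.906, -0.0]
ft_force: [0.2, -0.4, 0.2]
grip_width: 0.14
grip_force: 0.0
```

```bash
python3 - <<'E'
from h import *
d=grab('top'); s=grab('scene')
a=cv2.resize(d['image'][220:320,420:520],None,fx=4,fy=4); b=cv2.resize(s['image'][180:280,400:500],None,fx=4,fy=4)
a=cv2.convertScaleAbs(a,alpha=1.5)
cv2.imwrite('pics/miss2.png',cv2.cvtColor(np.hstack([a,b]),cv2.COLOR_RGB2BGR))
print(ctrl.get_state()['grip_width'])
E
```

```text
0.12577936696976447
```

View pics/miss2.png

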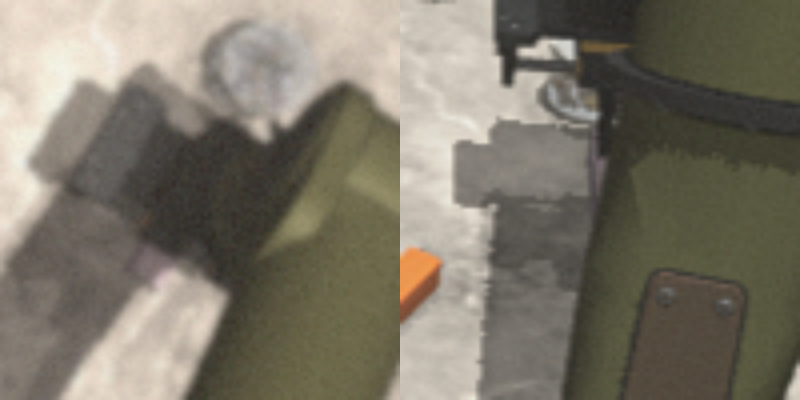

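The scene half shows the finger tips still far apart, at about (427,200) and (451,219), which contradicts the reported width. I'll cast them to positions.

```bash
python3 - <<'E'
from h import *
s=grab('scene');P=cloud(s)
for u,v in((427,200),(427,195),(451,219),(451,212),(450,205),(449,218)): print(u,v,s['image'][v,u],P[v,u].round(3), ray(s,u,v,0).round(3))
st=ctrl.get_state(); print(st['time'],st['position'],st['grip_width'],st['grip_force'])
p=s['R']@np.array([.487,-.397,0])+s['t']; print('tcp px',p[:2]/p[2]*s['f']+[s['cx'],s['cy']])
v,u=np.mgrid[:480,:640]; 
m=(P[...,2]<.06)&(P[...,2]>-.02)&(abs(P[...,0]-.487)<.12)&(abs(P[...,1]+.397)<.12)&(s['image'].max(2)<70)
print(np.c_[u[m],v[m],P[m].round(3)][::12])
E
```

```text
427 200 [59 57 52] [ 0.503 -0.31   0.116] [ 0.636 -0.417  0.   ]
427 195 [48 45 42] [ 0.502 -0.307  0.133] [ 0.658 -0.431  0.   ]
451 219 [76 70 69] [ 0.5   -0.4    0.027] [ 0.528 -0.425  0.   ]
451 212 [49 44 43] [ 0.488 -0.385  0.063] [ 0.556 -0.445  0.   ]
450 205 [47 44 42] [ 0.49  -0.379  0.087] [ 0.586 -0.463 -0.   ]
449 218 [84 77 77] [ 0.487 -0.38   0.046] [ 0.535 -0.423 -0.   ]
5.45 [ 4.87130250e-01 -3.97377756e-01  4.53465059e-04] 0.1189054077043042 0.0
tcp px [451.46598278 229.63457614]
[[ 4.49e+02  2.11e+02  5.00e-01 -3.88e-01  5.80e-02]
 [ 4.51e+02  2.18e+02  4.84e-01 -3.85e-01  4.60e-02]]
```

Depth puts the closed finger tip near z≈0.046, just above the block top, although the TCP is reported at z=0. I'll lift, go above loose_1 in clear view, and measure where the tips really are.

```bash
python3 -m jog '[[[0,0,-40,0,0,0,30],[0,0,-80,0,0,0,60],[0,0,-120,0,0,0,60],[0,0,-150,0,0,0,60],[0,0,-150,0,0,0,60]]]'; python3 -c "
from h import *
d=grab('top');im=d['image'];P=cloud(d)
go(522,9.5,150,93)"
```

```text
time: 5.95
position: [0.49, -0.3994, 0.1565]
tool_rot: [3.004, -0.906, 0.015]
ft_force: [0.5, -0.6, 0.1]
grip_width: 0.486
grip_force: 0.0
shift [-197.7 -358.4    2.2] turn [  0.1  -0.3 -36.5] j7 -1.55 t 6.0
```

```bash
python3 -m jog '[[[-22,-40,0,0,0,-4,60],[-44,-80,0,0,0,-8,60],[-66,-120,0,0,0,-12,60],[-88,-160,0,0,0,-16,60],[-110,-200,0,0,0,-20,60],[-132,-240,0,0,0,-25,60],[-154,-280,0,0,0,-30,60],[-176,-320,0,0,0,-34,60],[-198,-358,2,0,0,-36.5,60],[-198,-358,2,0,0,-36.5,60]]]'; python3 -m jog '[[[0,0,0,0,0,0,60],[0,0,0,0,0,0,60]]]'; python3 - <<'E'
from h import *
st=ctrl.get_state(); print(st['position'],st['joint_positions'])
s=grab('scene');P=cloud(s); save(s,'pics/full.png'); d=grab('top')
im=np.hstack([cv2.resize(s['image'][130:290,220:420],None,fx=3,fy=3)[:480],]); cv2.imwrite('pics/l1.png',cv2.cvtColor(im,cv2.COLOR_RGB2BGR))
m=(P[...,2]>.05)&(P[...,2]<.4)&(abs(P[...,0]-.522)<.12)&(abs(P[...,1]-.0095)<.13)&(s['image'].max(2)<90)
v,u=np.nonzero(m); 
for uu in range(u.min(),u.max(),4):
    k=u==uu
    if k.any(): i=np.argmax(v*k); print(uu,v[i],P[v[i],uu].round(3))
P=cloud(d); v0,u0=250,445; mm=(P[...,2]>.012)&(P[...,2]<.04); print('l2',rect(d,mm,.025,(445,250,485,300)))
E
```

```text
time: 7.0
position: [0.5187, 0.0188, 0.1472]
tool_rot: [-3.136, -0.1, 0.003]
ft_force: [0.6, -0.3, 0.1]
grip_width: 0.692
grip_force: 0.0
time: 7.2
position: [0.5193, 0.0089, 0.1475]
tool_rot: [3.14, 0.078, -0.003]
ft_force: [0.1, -0.5, 1.0]
grip_width: 0.692
grip_force: 0.0
[0.51934255 0.00891852 0.14747616] [ 0.39378176  0.09249525 -0.48631337  1.80450635  0.04589733  1.25734293
 -1.62617757]
271 173 [0.544 0.104 0.287]
275 182 [0.539 0.097 0.264]
279 186 [0.521 0.095 0.264]
283 191 [0.504 0.093 0.26 ]
287 195 [0.477 0.095 0.266]
291 189 [0.481 0.083 0.276]
295 189 [0.486 0.071 0.27 ]
299 206 [0.521 0.047 0.194]
303 209 [0.505 0.044 0.195]
307 189 [0.479 0.045 0.267]
311 183 [0.488 0.031 0.273]
315 182 [0.487 0.022 0.274]
319 181 [0.49  0.011 0.272]
323 180 [0.49  0.    0.271]
327 201 [ 0.512 -0.022  0.193]
331 190 [ 0.512 -0.032  0.222]
335 180 [ 0.485 -0.027  0.267]
339 179 [ 0.488 -0.039  0.264]
343 178 [ 0.486 -0.048  0.266]
347 173 [ 0.489 -0.06   0.274]
351 175 [ 0.488 -0.07   0.266]
355 167 [ 0.489 -0.08   0.285]
l2 [ 487.1 -395.5   27.3   93.7  146.6]
```

View pics/l1.png

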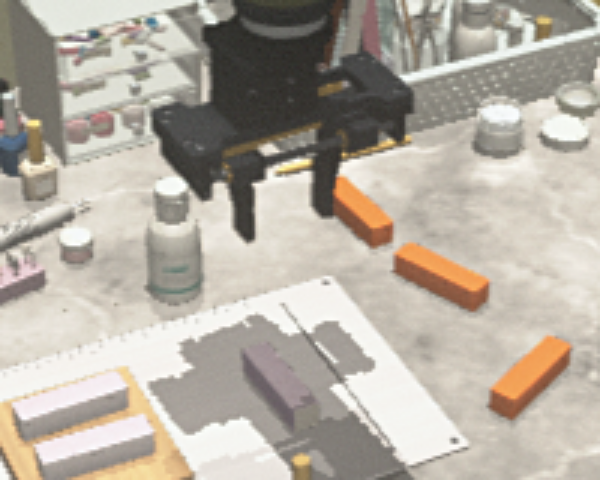

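loose_1 and loose_2 are undisturbed. In the picture the finger tips are at crop (245,240) and (322,215), which depth puts at z≈0.192, and the body starts at about 0.265. The reported TCP z is 0.147, so the true tips sit about 45 mm higher than reported. In x and y they agree. I'll correct z for that and watch the force on the way down.

```bash
python3 -c "
from h import *
go(522,9.5,-36,93.2)"
```

```text
shift [  2.6  -0.9 183.9] turn [ 0.   0.1 -0.4] j7 -1.63 t 7.3
```

```bash
python3 -m jog '[[[2.5,-1,30,0,0,-0.4,60],[2.5,-1,65,0,0,-0.4,60],[2.5,-1,100,0,0,-0.4,60],[2.5,-1,130,0,0,-0.4,60],[2.5,-1,150,0,0,-0.4,60],[2.5,-1,162,0,0,-0.4,60],[2.5,-1,170,0,0,-0.4,60],[2.5,-1,174,0,0,-0.4,60],[2.5,-1,176,0,0,-0.4,60]]]' 25; python3 -m jog '[[[0,0,2,0,0,0,60],[0,0,4,0,0,0,60],[0,0,6,0,0,0,60],[0,0,6,0,0,0,60]]]'; python3 - <<'E'
from h import *
s=grab('scene');P=cloud(s)
m=(P[...,2]>-.01)&(P[...,2]<.2)&(abs(P[...,0]-.522)<.05)&(abs(P[...,1]-.0095)<.08)&(s['image'].max(2)<65)
v,u=np.nonzero(m)
for uu in range(u.min(),u.max(),2):
    k=u==uu
    if k.any(): i=np.argmax(v*k); print(uu,v[i],P[v[i],uu].round(3))
E
```

```text
time: 8.2
position: [0.523, 0.0113, -0.0271]
tool_rot: [3.14, 0.091, 0.002]
ft_force: [-0.6, -0.4, 0.1]
grip_width: 0.687
grip_force: 0.0
time: 8.6
position: [0.5223, 0.0115, -0.0336]
tool_rot: [3.14, 0.092, -0.0]
ft_force: [0.1, -0.0, 0.3]
grip_width: 0.686
grip_force: 0.0
289 209 [0.543 0.064 0.176]
291 228 [0.536 0.063 0.124]
293 247 [0.483 0.081 0.11 ]
295 231 [0.519 0.06  0.125]
297 234 [0.511 0.058 0.122]
299 263 [0.525 0.048 0.014]
301 240 [0.497 0.054 0.111]
303 263 [0.512 0.043 0.023]
305 251 [0.485 0.05  0.085]
307 237 [0.496 0.039 0.116]
309 237 [0.495 0.034 0.115]
311 237 [0.498 0.027 0.111]
313 236 [0.501 0.021 0.11 ]
315 235 [0.493 0.019 0.118]
317 235 [0.503 0.009 0.108]
319 242 [0.491 0.009 0.094]
321 233 [0.497 0.001 0.115]
323 256 [ 0.526 -0.02   0.012]
325 258 [ 0.515 -0.02   0.013]
327 257 [ 0.517 -0.027  0.013]
329 244 [ 0.517 -0.032  0.055]
331 234 [ 0.495 -0.026  0.104]
333 241 [ 0.485 -0.026  0.089]
335 240 [ 0.489 -0.034  0.087]
337 240 [ 0.485 -0.037  0.089]
339 238 [ 0.485 -0.043  0.093]
341 236 [ 0.491 -0.052  0.092]
343 231 [ 0.51  -0.067  0.089]
345 230 [ 0.504 -0.069  0.096]
347 236 [ 0.493 -0.07   0.084]
```

The tips are now at about 11 mm true height, astride the block. I'll go down 4 mm more and close.

```bash
python3 -m jog '[[[0,0,2,0,0,0,60],[0,0,4,0,0,0,60],[0,0,4,0,0,0,40],[0,0,4,0,0,0,20],[0,0,4,0,0,0,20],[0,0,4,0,0,0,20],[0,0,4,0,0,0,20],[0,0,4,0,0,0,20],[0,0,4,0,0,0,20],[0,0,4,0,0,0,20]]]' 25
```

```text
time: 9.65
position: [0.5253, 0.0121, -0.0352]
tool_rot: [3.14, 0.092, 0.008]
ft_force: [-0.5, 0.5, 11.1]
grip_width: 0.298
grip_force: 27.3
```

Gripped at 26 mm with 27 N, and the tips touch the board at reading z≈-0.036. So a block set on the lower pair corresponds to a reading of about +0.010. Lifting.

```bash
python3 -m jog '[[[0,0,-15,0,0,0,20],[0,0,-40,0,0,0,20],[0,0,-65,0,0,0,20],[0,0,-90,0,0,0,20],[0,0,-105,0,0,0,20],[0,0,-110,0,0,0,20],[0,0,-110,0,0,0,20]]]'; python3 -c "
from h import *
go(523.5,154,60,90)"
```

```text
time: 10.35
position: [0.5225, 0.0114, 0.0728]
tool_rot: [3.14, 0.092, 0.001]
ft_force: [0.8, -0.1, -1.1]
grip_width: 0.293
grip_force: 25.0
shift [   9.3 -142.3   12.7] turn [ 0.  -0.   3.3] j7 -1.66 t 10.35
```

```bash
python3 -m jog '[[[1,-15,0,0,0,0.5,20],[3,-40,0,0,0,1,20],[5,-65,0,0,0,2,20],[7,-95,0,0,0,3,20],[9,-120,0,0,0,3.3,20],[9.3,-135,6,0,0,3.3,20],[9.3,-142.5,12,0,0,3.3,20],[9.3,-142.5,12,0,0,3.3,20],[9.3,-142.5,12,0,0,3.3,20]]]'; python3 -c "
from h import *
go(523.5,154,10,90)"
```

```text
time: 11.25
position: [0.5228, 0.1531, 0.0594]
tool_rot: [3.141, 0.0, -0.003]
ft_force: [-0.1, 0.8, 0.6]
grip_width: 0.291
grip_force: 25.0
shift [ 0.8 -0.9 49.4] turn [0.1 0.1 0. ] j7 -2.02 t 11.25
```

```bash
python3 -m jog '[[[0,-1,15,0,0,0,20],[0,-1,28,0,0,0,20],[0,-1,38,0,0,0,20],[0,-1,43,0,0,0,20],[0,-1,46,0,0,0,20],[0,-1,47,0,0,0,20],[0,-1,47,0,0,0,20]]]'; python3 -m jog '[[[0,0,0.7,0,0,0,20],[0,0,1.3,0,0,0,20],[0,0,1.3,0,0,0,20]]]'
```

```text
time: 11.95
position: [0.5235, 0.1555, 0.0136]
tool_rot: [3.142, 0.002, 0.001]
ft_force: [1.1, -0.1, -1.3]
grip_width: 0.292
grip_force: 25.0
time: 12.25
position: [0.5235, 0.1554, 0.0123]
tool_rot: [3.141, 0.002, 0.001]
ft_force: [-0.1, -0.1, -0.6]
grip_width: 0.292
grip_force: 25.0
```

```bash
python3 -m jog '[[[0,0,0.6,0,0,0,20],[0,0,1.2,0,0,0,20],[0,0,1.8,0,0,0,20],[0,0,1.8,0,0,0,20]]]'
```

```text
time: 12.65
position: [0.5232, 0.1553, 0.0102]
tool_rot: [3.141, 0.002, -0.0]
ft_force: [0.6, 0.3, -1.0]
grip_width: 0.293
grip_force: 25.0
```

```bash
python3 -m jog '[[[0,0,0.6,0,0,0,20],[0,0,1.2,0,0,0,20],[0,0,1.2,0,0,0,20]]]'
```

```text
time: 12.95
position: [0.5234, 0.1553, 0.0099]
tool_rot: [3.141, 0.001, 0.0]
ft_force: [-1.7, -1.1, 5.1]
grip_width: 0.296
grip_force: 25.0
```

Contact at 5 N. I'll open gently and rise.

```bash
python3 -m jog '[[[0,0,-0.7,0,0,0,28],[0,0,-0.7,0,0,0,32],[0,0,-0.7,0,0,0,38],[0,0,-0.7,0,0,0,42],[0,0,-15,0,0,0,42],[0,0,-45,0,0,0,50],[0,0,-80,0,0,0,60],[0,0,-110,0,0,0,60],[0,0,-120,0,0,0,60],[0,0,-120,0,0,0,60]]]'; python3 -c "
from h import *
go(487.2,-396.3,75,56.6)"
```

```text
time: 13.95
position: [0.5247, 0.1558, 0.1313]
tool_rot: [-3.141, -0.001, -0.006]
ft_force: [-0.4, -0.1, -0.8]
grip_width: 0.682
grip_force: 0.0
shift [-38.2 552.1  55.9] turn [-0.1 -0.2 33.5] j7 -1.99 t 13.95
```

```bash
python3 -m jog '[[[-3,45,0,0,0,3,60],[-6,95,0,0,0,6,60],[-10,145,0,0,0,9,60],[-14,195,0,0,0,12,60],[-18,245,0,0,0,16,60],[-22,295,0,0,0,20,60],[-26,345,0,0,0,24,60],[-30,395,0,0,0,28,60],[-33,440,0,0,0,31,60],[-35,480,0,0,0,33.5,60]]]'; python3 -c "
from h import *
go(487.2,-396.3,45,56.6)
d=grab('top'); save(d,'pics/p1.png');P=cloud(d); m=(P[...,2]>.06)&(P[...,2]<.09)
print('l1',rect(d,m,.074,(215,225,285,300)), P[225:300,215:285][m[225:300,215:285]].mean(0))
hsv=cv2.cvtColor(d['image'],cv2.COLOR_RGB2HSV); print('slab',rect(d,hsv[...,1]>60,.024,(215,225,285,300)))"
```

```text
time: 14.95
position: [0.4866, -0.327, 0.1271]
tool_rot: [3.007, -0.91, -0.005]
ft_force: [1.1, 0.8, -0.4]
grip_width: 0.693
grip_force: 0.0
shift [39.1 57.3 82. ] turn [ 0.1  0.2 -0.3] j7 -1.65 t 14.95
l1 [520.1 152.4  26.1  91.4 180. ] [0.51982895 0.15299681 0.07353831]
slab [5.230e+02 1.849e+02 1.276e+02 1.477e+02 2.000e-01]
```

loose_1 lies level on the lower pair (top at z=0.0735, centre (520,153), square). Now loose_2.

```bash
python3 -m jog '[[[20,30,20,0,0,0,60],[39,57,45,0,0,0,60],[39,57,80,0,0,0,60],[39,57,110,0,0,0,60],[39,57,135,0,0,0,60],[39,57,150,0,0,0,60],[39,57,158,0,0,0,60],[39,57,162,0,0,0,60],[39,57,163,0,0,0,60],[39,57,163,0,0,0,60]]]'; python3 -m jog '[[[0,0,0,0,0,0,40],[0,0,0,0,0,0,20],[0,0,0,0,0,0,20],[0,0,0,0,0,0,20],[0,0,0,0,0,0,20],[0,0,0,0,0,0,20],[0,0,0,0,0,0,20]]]' 25
```

```text
time: 16.0
position: [0.4907, -0.3942, -0.0327]
tool_rot: [3.008, -0.903, 0.003]
ft_force: [-0.7, -0.0, 0.4]
grip_width: 0.689
grip_force: 0.0
time: 16.7
position: [0.4899, -0.3938, -0.0337]
tool_rot: [3.009, -0.904, 0.0]
ft_force: [-0.2, -0.8, 0.5]
grip_width: 0.291
grip_force: 25.0
```

```bash
python3 -m jog '[[[0,0,-10,0,0,0,20],[0,0,-30,0,0,0,20],[0,0,-60,0,0,0,20],[0,0,-90,0,0,0,20],[0,0,-120,0,0,0,20],[0,0,-145,0,0,0,20],[0,0,-155,0,0,0,20],[0,0,-155,0,0,0,20]]]'; python3 -c "
from h import *
go(524,208,110,90)"
```

```text
time: 17.5
position: [0.4909, -0.3944, 0.1231]
tool_rot: [3.007, -0.904, 0.005]
ft_force: [-0.2, -0.2, 0.0]
grip_width: 0.294
grip_force: 25.0
shift [-304.4 -520.9   11.9] turn [  0.1  -0.2 -33.4] j7 -1.55 t 17.5
```

```bash
python3 -m jog '[[[-9,-15,0,0,0,-1,20],[-27,-46,0,0,0,-3,20],[-50,-86,0,0,0,-6,20],[-75,-128,0,0,0,-9,20],[-100,-171,0,0,0,-12,20],[-125,-214,0,0,0,-15,20],[-150,-257,0,0,0,-18,20],[-175,-300,0,0,0,-21,20],[-195,-334,0,0,0,-24,20],[-210,-360,0,0,0,-26,20]]]'; python3 -c "
from h import *
go(524,208,90,90)"
```

```text
time: 18.5
position: [0.5106, 0.027, 0.1193]
tool_rot: [-3.135, 0.193, 0.006]
ft_force: [0.2, -0.6, 0.1]
grip_width: 0.294
grip_force: 25.0
shift [  -8.8 -181.2   29.4] turn [-0.   0.2 -7. ] j7 -1.84 t 18.5
```

```bash
python3 -m jog '[[[-2,-30,0,0,0,-2,20],[-3,-60,0,0,0,-4,20],[-5,-95,5,0,0,-6,20],[-7,-130,10,0,0,-7,20],[-8,-155,20,0,0,-7,20],[-9,-173,29,0,0,-7,20],[-9,-181,29,0,0,-7,20],[-9,-181,29,0,0,-7,20],[-9,-181,29,0,0,-7,20]]]'; python3 -c "
from h import *
go(524,208,22,90)"
```

```text
time: 19.4
position: [0.5272, 0.2022, 0.0918]
tool_rot: [3.141, -0.012, -0.001]
ft_force: [0.7, 0.1, 0.0]
grip_width: 0.295
grip_force: 25.0
shift [-3.2 -5.9 69.8] turn [ 0.1  0.  -0.5] j7 -2.12 t 19.4
```

```bash
python3 -m jog '[[[-3,-5,15,0,0,-0.5,20],[-3,-5,35,0,0,-0.5,20],[-3,-5,52,0,0,-0.5,20],[-3,-5,62,0,0,-0.5,20],[-3,-5,68,0,0,-0.5,20],[-3,-5,70,0,0,-0.5,20],[-3,-5,70,0,0,-0.5,20]]]';  python3 -m jog '[[[0,0,1,0,0,0,20],[0,0,2,0,0,0,20],[0,0,3,0,0,0,20],[0,0,3,0,0,0,20]]]'
```

```text
time: 20.1
position: [0.5249, 0.208, 0.0223]
tool_rot: [-3.142, -0.001, -0.001]
ft_force: [0.5, -0.4, 0.5]
grip_width: 0.292
grip_force: 25.0
time: 20.5
position: [0.5247, 0.2081, 0.0192]
tool_rot: [3.141, 0.002, 0.0]
ft_force: [-0.2, -0.1, -1.0]
grip_width: 0.297
grip_force: 25.0
```

```bash
python3 -m jog '[[[0,0,0.7,0,0,0,20],[0,0,1.4,0,0,0,20],[0,0,2,0,0,0,20],[0,0,2,0,0,0,20]]]';  python3 -m jog '[[[0,0,0.6,0,0,0,20],[0,0,1,0,0,0,20],[0,0,1,0,0,0,20]]]'
```

```text
time: 20.9
position: [0.5246, 0.208, 0.017]
tool_rot: [3.141, 0.002, -0.0]
ft_force: [-0.9, -0.2, -0.6]
grip_width: 0.295
grip_force: 25.0
time: 21.2
position: [0.5246, 0.208, 0.016]
tool_rot: [3.141, 0.002, -0.0]
ft_force: [-0.5, 0.1, -0.1]
grip_width: 0.296
grip_force: 25.0
```

```bash
python3 -m jog '[[[0,0,0.6,0,0,0,20],[0,0,1,0,0,0,20],[0,0,1,0,0,0,20]]]';  python3 -m jog '[[[0,0,0.5,0,0,0,20],[0,0,0.8,0,0,0,20],[0,0,0.8,0,0,0,20]]]'
```

```text
time: 21.5
position: [0.5247, 0.2081, 0.0152]
tool_rot: [3.141, 0.002, 0.0]
ft_force: [-1.2, -0.0, 0.5]
grip_width: 0.296
grip_force: 25.0
time: 21.8
position: [0.5247, 0.2081, 0.0152]
tool_rot: [3.141, 0.002, 0.0]
ft_force: [-2.0, -0.5, 5.8]
grip_width: 0.291
grip_force: 25.0
```

```bash
python3 -m jog '[[[0,0,-0.6,0,0,0,28],[0,0,-0.6,0,0,0,32],[0,0,-0.6,0,0,0,35],[0,0,-0.6,0,0,0,35],[0,0,-15,0,0,0,35],[0,0,-40,0,0,0,35],[0,0,-65,0,0,0,50],[0,0,-85,0,0,0,70],[0,0,-90,0,0,0,87],[0,0,-90,0,0,0,87]]]'; python3 -c "
from h import *
go(523,290,105,0)"
```

```text
time: 22.8
position: [0.5254, 0.2083, 0.1056]
tool_rot: [-3.141, -0.001, -0.004]
ft_force: [-0.4, 0.2, -0.6]
grip_width: 0.684
grip_force: 0.0
shift [ -2.3 -81.7   0.6] turn [  0.1  -0.1 -89.9] j7 -2.11 t 22.8
```

```bash
python3 -m jog '[[[0,-20,0,0,0,-8,87],[0,-40,0,0,0,-16,87],[0,-60,0,0,0,-24,87],[-2,-75,0,0,0,-32,87],[-2,-81,0,0,0,-40,87],[-2,-81,0,0,0,-48,87],[-2,-81,0,0,0,-56,87],[-2,-81,0,0,0,-64,87],[-2,-81,0,0,0,-72,87],[-2,-81,0,0,0,-80,87]]]'; python3 - <<'E'
from h import *
go(523,280,20,0)
d=grab('top');P=cloud(d)
v,u=np.mgrid[:480,:640]
m=(P[...,2]>.06)&(P[...,2]<.09)
for y0,y1 in((.12,.178),(.182,.24)):
    k=m&(P[...,1]>y0)&(P[...,1]<y1); print(rect(d,k,.074,(205,225,285,300)),P[k].mean(0).round(4))
E
```

```text
time: 23.8
position: [0.5217, 0.2886, 0.1028]
tool_rot: [-2.399, -2.027, 0.004]
ft_force: [-0.1, 0.3, 0.3]
grip_width: 1.0
grip_force: 0.0
shift [-8.1  2.9 82.8] turn [-0.1  0.1 -9.6] j7 -0.94 t 23.8
[520.1 152.4  26.2  91.4 180. ] [0.8543 0.1531 0.0694]
[5.234e+02 2.046e+02 2.620e+01 9.160e+01 2.000e-01] [0.859  0.2098 0.0692]
```

Both blocks are on, square, at y=152 and 205 (52 mm apart). Now I'll go behind the slab to push.

```bash
python3 -m jog '[[[-2,1,10,0,0,-8,87],[-8,3,30,0,0,-9.6,87],[-8,3,60,0,0,-9.6,87],[-8,3,82,0,0,-9.6,87],[-8,3,82,0,0,-9.6,87],[-8,3,82,0,0,-9.6,87]]]'; python3 -c "
from h import *
go(523,280,-25,0)"
```

```text
time: 24.45
position: [0.5236, 0.2807, 0.0219]
tool_rot: [-2.228, -2.213, 0.002]
ft_force: [-0.5, 0.1, 0.7]
grip_width: 0.997
grip_force: 0.0
shift [-0.7 -0.5 46.9] turn [-0.1  0.  -0.4] j7 -0.83 t 24.45
```

```bash
python3 -m jog '[[[-1,0,15,0,0,-0.4,87],[-1,0,30,0,0,-0.4,87],[-1,0,40,0,0,-0.4,87],[-1,0,45,0,0,-0.4,87],[-1,0,47,0,0,-0.4,87],[-1,0,47,0,0,-0.4,87]]]';  python3 -m jog '[[[-1,0,0,0,0,0,87],[-3,0,0,0,0,0,87],[-6,0,0,0,0,0,87],[-9,0,0,0,0,0,87],[-12,0,0,0,0,0,87],[-14,0,0,0,0,0,87],[-16,0,0,0,0,0,87],[-17,0,0,0,0,0,87]]]'; python3 -c "
from h import *
go(523,250,-25,0)"
```

```text
time: 25.05
position: [0.524, 0.2798, -0.0249]
tool_rot: [-2.22, -2.222, 0.0]
ft_force: [0.4, 0.0, -0.2]
grip_width: 0.998
grip_force: 0.0
time: 25.85
position: [0.5242, 0.2626, -0.0247]
tool_rot: [-2.221, -2.222, -0.0]
ft_force: [-0.0, 0.8, -0.4]
grip_width: 0.998
grip_force: 0.5
shift [-12.6  -1.2   0.3] turn [ 0. -0.  0.] j7 -0.83 t 25.85
```

```bash
python3 -m jog '[[[-1,0,0,0,0,0,87],[-2,0,0,0,0,0,87],[-4,0,0,0,0,0,87],[-6,0,0,0,0,0,87],[-8,0,0,0,0,0,87],[-10,0,0,0,0,0,87],[-12,0,0,0,0,0,87],[-14,0,0,0,0,0,87],[-16,0,0,0,0,0,87],[-18,0,0,0,0,0,87]]]'; python3 - <<'E'
from h import *
d=grab('top');P=cloud(d);hsv=cv2.cvtColor(d['image'],cv2.COLOR_RGB2HSV)
k=(hsv[...,1]>60)&(P[...,2]<.035)&(P[...,2]>.015); k[:, :215]=0;k[:,345:]=0;k[:225]=0;k[300:]=0
print('slab low edge y', np.percentile(P[k][:,1],[0.5,2]))
m=(P[...,2]>.06)&(P[...,2]<.08)
k=m&(P[...,1]>.09)&(P[...,1]<.172);print(rect(d,k,.074,(205,225,330,300)))
E
```

```text
time: 26.85
position: [0.5242, 0.2445, -0.0247]
tool_rot: [2.22, 2.222, -0.0]
ft_force: [0.2, 1.2, -0.3]
grip_width: 1.001
grip_force: 0.8
slab low edge y [0.10250241 0.10306496]
[519.9 134.1  26.1  91.4 179.9]
```

The stack rides along without slipping. Remaining travel is about 149 mm, so I'll push 140 and then measure.

```bash
python3 -m jog '[[[-4,0,0,0,0,0,87],[-8,0,0,0,0,0,87],[-13,0,0,0,0,0,87],[-18,0,0,0,0,0,87],[-23,0,0,0,0,0,87],[-28,0,0,0,0,0,87],[-33,0,0,0,0,0,87],[-38,0,0,0,0,0,87],[-43,0,0,0,0,0,87],[-48,0,0,0,0,0,87]]]';python3 -m jog '[[[-5,0,0,0,0,0,87],[-10,0,0,0,0,0,87],[-15,0,0,0,0,0,87],[-20,0,0,0,0,0,87],[-25,0,0,0,0,0,87],[-30,0,0,0,0,0,87],[-35,0,0,0,0,0,87],[-40,0,0,0,0,0,87],[-45,0,0,0,0,0,87],[-49,0,0,0,0,0,87]]]'; python3 -m jog '[[[-4,0,0,0,0,0,87],[-8,0,0,0,0,0,87],[-12,0,0,0,0,0,87],[-16,0,0,0,0,0,87],[-20,0,0,0,0,0,87],[-24,0,0,0,0,0,87],[-28,0,0,0,0,0,87],[-32,0,0,0,0,0,87],[-35,0,0,0,0,0,87],[-37,0,0,0,0,0,87]]]'; cat > m.py <<'E'
from h import *
st=ctrl.get_state(); print(st['position'],st['time'])
for n,z in(('top',.024),('scene',.024)):
    d=grab(n); save(d,f'pics/push_{n}_{st["time"]:.1f}.png'); im=d['image'].astype(float); sat=cv2.cvtColor(d['image'],cv2.COLOR_RGB2HSV)[...,1].astype(float); g=im.mean(2)
    # sample along world y at several x: slab top edge = saturation crossing at z=.024, line = darkest at z=.004
    for x in(.455,.48,.567,.59) if n=='top' else (.46,.48,.57,.585):
        ys=np.arange(-.075,.0,.0005)
        def samp(A,z):
            p=(np.c_[np.full(len(ys),x),ys,np.full(len(ys),z)]@d['R'].T)+d['t']; q=(p[:,:2]/p[:,2:]*d['f']+[d['cx'],d['cy']]).astype(np.float32)
            return cv2.remap(A.astype(np.float32),q[:,0].copy(),q[:,1].copy(),cv2.INTER_LINEAR).ravel()
        s=samp(sat,z); hi=np.median(s[-20:]); lo=np.median(s[:60]); i=np.where(s<(hi+lo)/2)[0].max(); gl=samp(g,.004)
        j=gl[:i].argmin()
        print(n,x,'edge',round(ys[i]*1000,1),'line',round(ys[j]*1000,1),'sat',lo,hi,'line contrast',round(np.median(gl[:60])-gl[j]))
E
python3 m.py
```

```text
time: 27.9
position: [0.5242, 0.1963, -0.0246]
tool_rot: [2.22, 2.222, 0.0]
ft_force: [-0.5, 1.3, 1.0]
grip_width: 0.999
grip_force: 1.1
time: 28.9
position: [0.5243, 0.1472, -0.0246]
tool_rot: [2.221, 2.222, -0.0]
ft_force: [0.5, 2.7, 1.0]
grip_width: 1.002
grip_force: 1.3
time: 29.9
position: [0.5243, 0.1103, -0.0247]
tool_rot: [2.221, 2.222, -0.0]
ft_force: [0.4, 2.6, 1.6]
grip_width: 0.998
grip_force: 1.4
[ 0.52431263  0.11030893 -0.02467852] 29.9
top 0.455 edge -31.0 line -47.0 sat 4.4541016 100.82129 line contrast 22
top 0.48 edge -0.5 line -28.0 sat 4.2246094 7.046875 line contrast 40
top 0.567 edge -0.5 line -29.5 sat 4.048828 12.28125 line contrast 38
top 0.59 edge -31.5 line -32.0 sat 3.8911133 94.55957 line contrast 32
scene 0.46 edge -31.0 line -32.0 sat 6.7089844 95.78223 line contrast 147
scene 0.48 edge -31.0 line -48.0 sat 7.351074 93.69531 line contrast 67
scene 0.57 edge -15.0 line -15.5 sat 6.0 20.535156 line contrast 147
scene 0.585 edge -14.0 line -14.5 sat 6.2382812 26.076172 line contrast 151
```

The edge is at about -31.5 and the line at -47.5. I'll push 12 mm more and measure again.

```bash
python3 -m jog '[[[-2,0,0,0,0,0,87],[-4,0,0,0,0,0,87],[-6,0,0,0,0,0,87],[-8,0,0,0,0,0,87],[-10,0,0,0,0,0,87],[-11,0,0,0,0,0,87],[-12,0,0,0,0,0,87],[-12,0,0,0,0,0,87]]]'; python3 m.py; python3 - <<'E'
import cv2,glob
f=sorted(glob.glob('pics/push_top_*'))[-1]; g=sorted(glob.glob('pics/push_scene_*'))[-1]; import numpy as np
a=cv2.resize(cv2.imread(f)[215:315,280:360],None,fx=5,fy=5,interpolation=cv2.INTER_CUBIC);b=cv2.resize(cv2.imread(g)[210:310,270:350],None,fx=5,fy=5,interpolation=cv2.INTER_CUBIC)
cv2.imwrite('pics/pp.png',np.hstack([a,b]))
E
```

```text
time: 30.8
position: [0.5242, 0.0983, -0.0248]
tool_rot: [2.22, 2.222, -0.001]
ft_force: [0.2, 1.6, 0.8]
grip_width: 0.997
grip_force: 0.8
[ 0.52422296  0.09826646 -0.0247625 ] 30.8
top 0.455 edge -44.0 line -44.5 sat 4.510742 103.45703 line contrast 53
top 0.48 edge -47.5 line -48.0 sat 3.8364258 8.206055 line contrast 28
top 0.567 edge -48.5 line -49.0 sat 3.0449219 8.712402 line contrast 20
top 0.59 edge -44.0 line -44.5 sat 3.8125 92.37402 line contrast 40
scene 0.46 edge -43.5 line -45.5 sat 6.748047 90.87305 line contrast 148
scene 0.48 edge -43.5 line -51.5 sat 6.909668 91.13086 line contrast 59
scene 0.57 edge -35.5 line -36.0 sat 6.6308594 16.251953 line contrast 44
scene 0.585 edge -0.5 line -1.0 sat 6.996582 11.8515625 line contrast 155
```

View pics/pp.png

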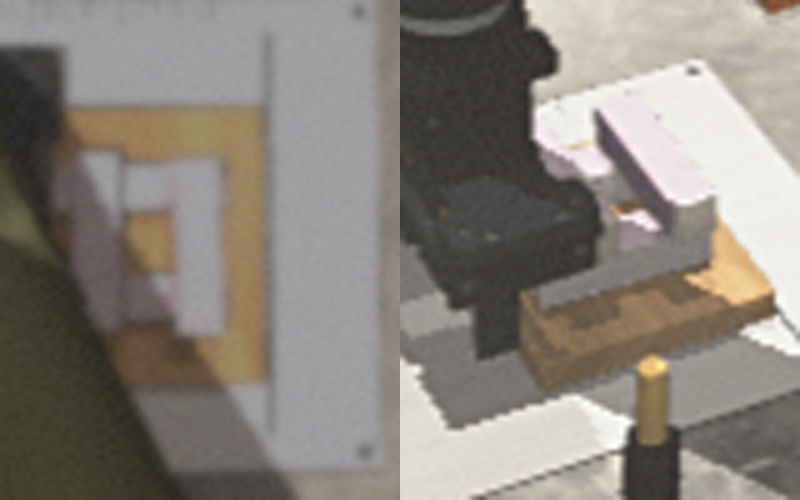

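The stack is intact. The edge is at about -44, parallel to the line at -47.5, which shows at crop x≈268 with the slab edge at 263. I'll push 3 mm more, then back off.

```bash
python3 -m jog '[[[-0.8,0,0,0,0,0,87],[-1.6,0,0,0,0,0,87],[-2.4,0,0,0,0,0,87],[-3,0,0,0,0,0,87],[-3,0,0,0,0,0,87],[-3,0,0,0,0,0,87]]]'; python3 -m jog '[[[1,0,0,0,0,0,87],[6,0,0,0,0,0,87],[15,0,0,0,0,0,87],[30,0,0,0,0,0,87],[55,0,0,0,0,0,87],[75,0,0,0,0,0,87],[85,0,-30,0,0,0,87],[90,0,-70,0,0,0,87],[90,0,-100,0,0,0,87],[90,0,-100,0,0,0,87]]]'; python3 m.py
```

```text
time: 31.5
position: [0.5242, 0.0954, -0.0248]
tool_rot: [2.22, 2.222, -0.001]
ft_force: [0.2, 2.1, -0.4]
grip_width: 1.002
grip_force: 0.7
time: 32.5
position: [0.5271, 0.1883, 0.0798]
tool_rot: [2.216, 2.221, 0.011]
ft_force: [-0.7, 1.0, 0.2]
grip_width: 1.005
grip_force: 0.0
[0.52713799 0.18833892 0.0797807 ] 32.5
top 0.455 edge -46.0 line -46.5 sat 4.348633 95.00586 line contrast 35
top 0.48 edge -9.5 line -44.5 sat 3.8613281 8.96875 line contrast 44
top 0.567 edge -51.0 line -51.5 sat 3.4765625 9.238281 line contrast 8
top 0.59 edge -46.0 line -46.5 sat 3.9858398 93.42969 line contrast 31
scene 0.46 edge -46.0 line -46.5 sat 5.248047 93.4043 line contrast 142
scene 0.48 edge -46.0 line -54.0 sat 5.3129883 90.24414 line contrast 48
scene 0.57 edge -32.0 line -32.5 sat 4.9536133 13.513672 line contrast 141
scene 0.585 edge -4.0 line -34.0 sat 5.4726562 7.0097656 line contrast 146
```

The edge now reads -46 at both ends against the line at -47.5, well within tolerance. I'll clear the arm and check the stack.

```bash
python3 -m jog '[[[40,0,-40,0,0,0,87],[80,0,-40,0,0,0,87],[110,0,-40,0,0,0,87],[110,0,-40,0,0,0,87],[110,0,-40,0,0,0,87]]]'; python3 - <<'E'
from h import *
d=grab('top');P=cloud(d);hsv=cv2.cvtColor(d['image'],cv2.COLOR_RGB2HSV)
a=cv2.resize(d['image'][200:340,190:370],None,fx=4,fy=4); cv2.imwrite('pics/fin.png',cv2.cvtColor(a,cv2.COLOR_RGB2BGR))
m=(P[...,2]>.06)&(P[...,2]<.085)
for y0,y1 in((-.05,.012),(.018,.07)):
    k=m&(P[...,1]>y0)&(P[...,1]<y1);print(rect(d,k,.074,(275,225,345,300)),P[k][:,2].mean())
print('slab',rect(d,hsv[...,1]>60,.024,(275,225,345,305)))
E
```

```text
time: 33.1
position: [0.5228, 0.2957, 0.1135]
tool_rot: [-2.217, -2.224, 0.005]
ft_force: [0.1, -1.2, -0.9]
grip_width: 0.998
grip_force: 0.0
[520.8 -12.9  23.4  90.9 179.4] 0.07349098233256116
[524.   39.1  23.5  91.1 179.5] 0.07393545475785189
slab [523.6  17.8 126.8 147.5 179.7]
```

View pics/fin.png

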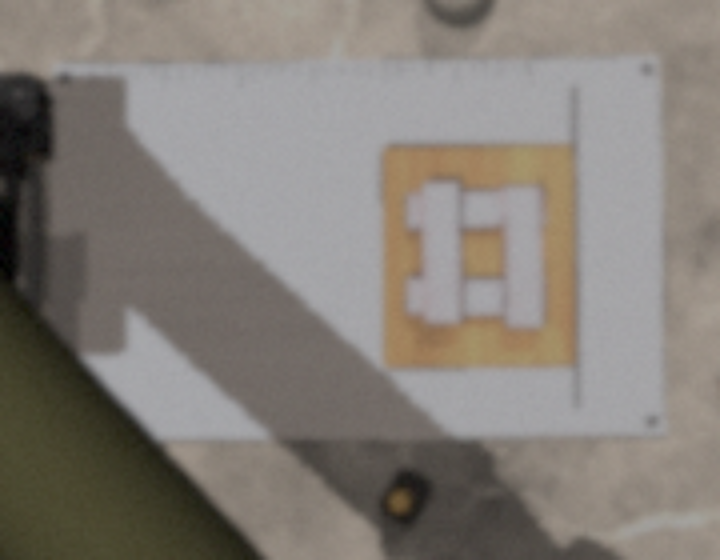

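The slab's edge (crop x≈576) lies on the line (x≈576). Both upper blocks are level, square and about 52 mm apart, centred on the slab. The gripper is clear, so I'm handing in.

```bash
python3 -c "
from h import *
print(ctrl.close_job())"
```

```text
the job is handed in; nothing more can be done
None
```

The job is handed in at about 33 s, verdict not shown: in the last images the slab's edge lies within about 2 mm of the line, with the two loose blocks level, square and about 26 mm apart across the lower pair; I kept clear of the bottle, polish and pots but did not re-measure them.

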